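# Book a coupling in on the packing scale

### The arm

A 7-joint arm with a two-finger parallel gripper is mounted at the origin on a cart in front of the work surface, level with it; the furniture and walls round the work are solid. World frame = base frame: x ahead of the robot, y to its left, z up, the work surface at z = 0. Lengths are in m, angles in rad, forces in N, time in s.
With the tool pointing down it reaches from about 0.4 to 0.85 m from the base axis. Payload 10.4 kg.
Tool frame: the origin (TCP) lies between the finger pads; the fingertips stand ahead of it and the grasp point (between the pads) lies 5 mm behind it (manip.tip_extent is the z of the fingertips in the tool frame, in m); z points along the fingers, y is the line along which they close (so a half turn about z gives the same grasp; the last joint's range is limited). The gripper opens to 85 mm and grips with 20 to 120 N. Pads are 22 mm wide; open, the fingers measure 114 mm over their backs; the gripper's body (76 mm by 85 mm) begins 54 mm behind the grasp point. The pads swing forward as they close: fully open they stand 13 mm farther back than shut.
Start: joints at [1.195, 0.332, -0.065, 1.46, 0.022, 1.35, -0.088], TCP at [0.216, -0.587, 0.245] pointing down, gripper open.
Joint ranges: [-2.6, 2.6], [-0.5, 2.12], [-1.47, 1.34], [0.16, 2.42], [-1.27, 4.41], [0.06, 2.06], [-2.6, 2.6]. Speed limits (rad/s): [2.22, 2.22, 2.79, 2.79, 3.14, 3.14, 3.14].

### API

Orientations are given as a unit quaternion [x, y, z, w].
In Python, from workcell import status, viewer, manip gives the robot as it stands.
- The arm moves only by the tool play_rows, never from a script. Its argument "plan" is one flat list of numbers, 7 for each row, row after row: the turn, a rotation vector about the tool's x, y, z in degrees, then the shift along the tool's x, y, z in m, then the opening, from 0 (shut) to 1 (fully open). In form: [ax, ay, az, dx, dy, dz, grip, ax, ay, az, dx, dy, dz, grip, ...]. A call has 1 to 20 rows; each row is the pose to reach, as a shift and turn from the pose commanded when the call began, along the tool's axes at that moment; what a row does not reach only later rows make up. A row lasts 1/8 s, in which the tool goes at most 62.5 mm and 10.7 degrees, less where a joint would pass 70% of its speed; a pose out of reach is approached as far as the arm can. A call with a gripper value outside its range is refused whole. The fingers move at their own pace and stop on an object; "squeeze" is the grip in N (left out, the last holds). Time passes only in rows, so rows that repeat a pose let the fingers close. It gives the time, the measured TCP pose, the force, the opening and the grip force at its end, in the units of the state.
- status.get_obs(): the state, without advancing time (a new reading comes with each control period).
- viewer.camera(name): name is "scene" or "top" or "wrist"; returns the picture (480x640x3 uint8, red, green, blue); there is no depth.
- viewer.camera_model(name): a dict with "fx", "fy", "cx", "cy" (pixels), "D" ([k1, k2, p1, p2, k3] as OpenCV has them; the pictures are not rectified), "R" (3x3) and "t" (3): a world point X has camera coordinates R X + t. Camera axes: x right, y down, z forward; pixel columns grow to the right and rows downward; lengths in m; the calibration is good to about 2 mm. A picture is of the moment at which its call begins: read the wrist's pose just before it. camera_model takes no time and is no camera call; for the wrist camera it gives the pose at the moment of the call.
- manip.hand_in(): hands the job in; it is judged then, once.
The state is a dict: "clock": time; "joint_pos": joint angles; "joint_velocities": joint speeds; "tau": joint torques, N m; "position": TCP position; "ee_rot": TCP orientation; "ft_force": force on the tool from outside, world axes, zero at the start; "torque": the same for the moment, N m; "grip_width": opening from 0.0 (shut) to 1.0 (fully open); "grasp_force": force on a finger pad.
Only numpy, scipy, OpenCV 4.12 (cv2) and the standard library are available. Lean on these libraries where they do the work, as an engineer would, in place of code of your own. Each camera call takes 0.05 s, during which the arm holds its last target. There are 200 camera calls.

### The job

Weigh in the coupling that lies on the bench scale: first switch the scale on by pressing the white-marked end of its black rocker fully down, then press the blue weigh key fully down, then the green accept key fully down, in that order; they stay down by themselves. Leave the red cancel key alone, leave the coupling lying where it is on the pan and do not disturb the other loose things on the bench.

Things in the scene. Friction and masses are not known exactly. Their poses are not given: they have to be found in the camera images.
- scale: Fixed low bench scale, white, 250 (x) x 270 (y) mm. Origin: bench top under its centre; z up, -x its front, +y its left. Grey key deck along the front, 45 mm above the bench; on it, 85 mm in front of the origin, three round keys at y = +95, +35 and -25 mm (which colour is where varies) and the rocker at y = -95 mm. Behind it the steel pan, 54 mm above the bench.
- pan (a point): Centre of the top face of the steel pan (152 x 245 mm), 45 mm behind the scale's origin, 54 mm above the bench; two rubber strips 6 mm high, along the scale's y and 44 mm apart in the clear, keep the coupling from rolling.
- coupling: Loose coupling with two yellow end caps, 67 mm thick, 93 mm long, 0.6 kg, lying on the pan between the rubber strips, its length along the scale's y. Origin about the middle of its underside. Its top is about 122 mm above the bench. Not to be moved.
- rocker_mark (a point): White bar on top of the far (scale +x) end of the black rocker, 22 mm from the pivot. The rocker is a shallow V, 65 mm long (along scale x), 30 mm wide, pivot 54 mm above the bench. Off: this end up, the point about 66 mm above the bench. On: this half level, the point 57.5 mm above the bench, the near half sticking up 14 mm. Site axes tilt with the rocker.
- rocker (a joint): Rocker angle: 0 = off (marked end up), 0.44 rad = on (marked end fully down, at its stop). Stays where it is left; about 3 N at the mark moves it.
- blue_key_top (a point): Centre of the top face of the blue key, round, 36 mm across (in a black bezel 46 mm across, 4 mm high). Up: 61 mm above the bench; fully down: 53 mm, still 4 mm above its bezel. z up.
- blue_key (a joint): Travel of the blue key: 0 = up, 0.008 m = fully down. It has no return spring and stays where it is left; 3 N moves it straight down.
- green_key_top (a point): Centre of the top face of the green key; same size, heights and behaviour as the blue one.
- green_key (a joint): Travel of the green key: 0 = up, 0.008 m = fully down. Stays where it is left; 3 N moves it.
- red_key_top (a point): Centre of the top face of the red cancel key; same size, heights and behaviour as the blue one. Not to be pressed.
- red_key (a joint): Travel of the red key: 0 = up, 0.008 m = fully down. Must stay up.
- nail_tin: Loose round steel tin of nails, 78 x 86 x 38 mm, to the right of the scale; origin at the centre of its underside. Bystander.
- label_pad: Loose pad of labels, 79 x 97 x 11 mm, to the right of the scale; origin at the centre of its underside. Bystander.
- spare_coupling: Loose spare black coupling with yellow end caps, 81 x 90 x 55 mm, behind and to the right of the scale; origin about the middle of its underside. Bystander.
- marker: Loose black and white marker pen, 135 mm long and 16 mm thick, to the right of the scale; origin at the middle of its underside. Bystander.

How it is judged:
By the outcome, as a careful person would: the job done as asked, in the order asked, and still so for the second after the job is handed in, with the robot touching nothing.
It also fails if it takes over 42 s, if anything falls off the work surface, if the arm or the gripper's body presses on something with over 40 N, if the wrist force passes 120 N, or if a joint passes its speed limit or range.

## Working session

There is one attempt and no reset: what is moved stays moved. The work goes in short steps, Python scripts to look and compute and a tool call to move; the robot and the scene stay as the last step left them, time stands still between calls to the robot, and variables do not carry over. Pictures are saved under pics/ and viewed, at most 10 in all, crops included, and the job is handed in when it is done.

Besides the shell and the picture viewer there is one more tool, called after "Call:" as name(argument=value, ...) on one line, values as JSON. play_rows: Moves the arm, as the interface text tells. Its arguments: {"type":"object","properties":{"plan":{"type":"array","items":{"type":"number"}},"squeeze":{"type":"number"}},"required":["plan"]}

```bash
mkdir -p pics
python3 - <<'E'
from workcell import status, viewer, manip
import cv2
o=status.get_obs();print(o['clock'],o['position'],o['ee_rot'],o['grip_width'],o['ft_force'],manip.tip_extent)
for n in('top','scene'):
    im=viewer.camera(n);cv2.imwrite(f'pics/{n}0.png',im[:,:,::-1])
    m=viewer.camera_model(n);print(n,m)
E
```

```text
0.0 [ 0.21583459 -0.58617944  0.24451472] [ 9.84476707e-01  1.75513872e-01 -1.50878131e-04 -6.86321036e-04] 0.9981771746090314 [-0.72542069 -0.05754547  0.36410502] 0.014
top {'fx': 600.6570830847012, 'fy': 600.6570830847012, 'cx': 313.9448492144526, 'cy': 245.58368536127247, 'D': array([-0.05199694,  0.        ,  0.        ,  0.        ,  0.        ]), 'R': array([[ 0.02780754, -0.99932744,  0.02390413],
       [-0.9927047 , -0.03041407, -0.116672  ],
       [ 0.11732055, -0.02048538, -0.99288279]]), 't': array([-0.09416757,  0.57924653,  1.41855172])}
scene {'fx': 458.6071352850872, 'fy': 458.6071352850872, 'cx': 317.2220332217038, 'cy': 233.2358987305609, 'D': array([-0.00028476,  0.        ,  0.        ,  0.        ,  0.        ]), 'R': array([[-0.84280019, -0.53789065, -0.01901287],
       [-0.3806973 ,  0.62072671, -0.68539617],
       [ 0.38046999, -0.57041388, -0.72792211]]), 't': array([0.4342558 , 0.29938995, 0.80543234])}
```

View pics/top0.png

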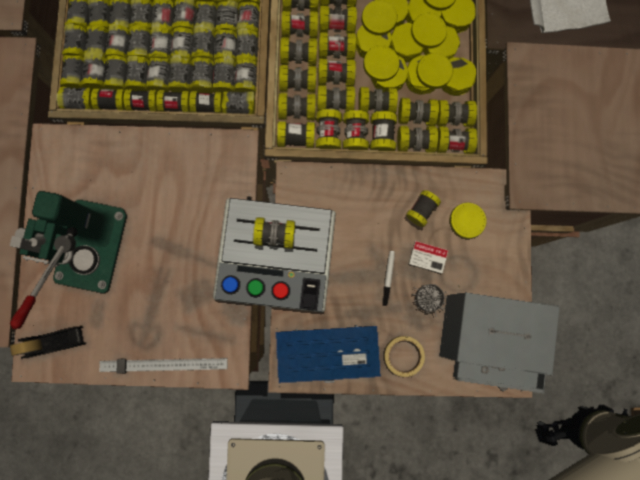

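View pics/scene0.png

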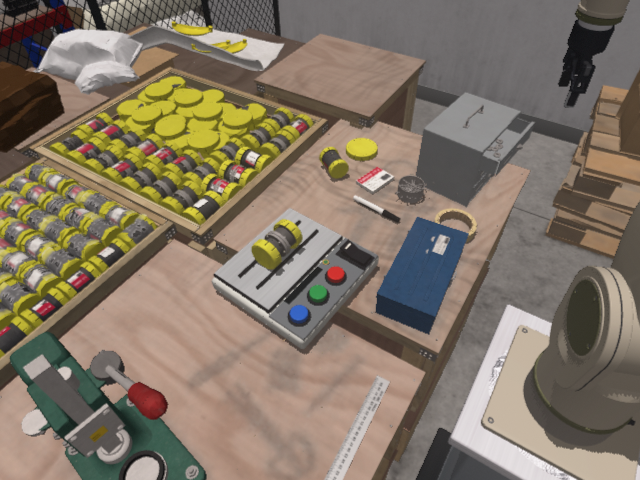

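The top view shows the blue key at about (231,285), green at (256,288), red at (281,291), and the rocker at about (311,293). A grey toolbox (around 500,340) and a blue box (328,353) stand in front of the scale. Next I locate the keys in both views.

```bash
cat > h.py <<'E'
import cv2,numpy as np
def ray(m,uv):
    K=np.array([[m['fx'],0,m['cx']],[0,m['fy'],m['cy']],[0,0,1]])
    p=cv2.undistortPoints(np.array([[uv]],float),K,np.array(m['D'])).ravel()
    R=np.array(m['R']);return -R.T@m['t'],R.T@np.array([p[0],p[1],1])
def plane(m,uv,z):
    c,d=ray(m,uv);return c+d*(z-c[2])/d[2]
def blobs(im,col,box,amin=30):
    hsv=cv2.cvtColor(im,cv2.COLOR_RGB2HSV)
    rs={'blue':[(100,130)],'green':[(45,85)],'red':[(0,8),(172,180)]}[col]
    k=sum(cv2.inRange(hsv,(a,110,50),(b,255,255)) for a,b in rs)
    x0,y0,x1,y1=box;z=np.zeros_like(k);z[y0:y1,x0:x1]=k[y0:y1,x0:x1]
    n,l,s,c=cv2.connectedComponentsWithStats(z)
    return sorted([(int(s[i][4]),c[i].round(1)) for i in range(1,n) if s[i][4]>amin],key=lambda t:-t[0])
E
python3 - <<'E'
from h import *
from workcell import viewer
P={}
for n,box in(('top',(210,265,300,310)),('scene',(280,260,350,330))):
    im=cv2.imread(f'pics/{n}0.png')[:,:,::-1].copy();m=viewer.camera_model(n)
    for c in('blue','green','red'):
        b=blobs(im,c,box);print(n,c,b[:2]);p=plane(m,b[0][1],.059);P[n,c]=p;print(p.round(4))
a=P['top','blue']-P['top','red'];print('spacing',np.linalg.norm(a),'yaw',np.degrees(np.arctan2(-a[0],a[1])))
m=viewer.camera_model('top')
# toolbox corners at guessed heights by 2-view triangulation (top vs scene)
ms=viewer.camera_model('scene')
def tri(u,v):
    c1,d1=ray(m,u);c2,d2=ray(ms,v)
    s=np.linalg.lstsq(np.c_[d1,-d2],c2-c1,rcond=None)[0];return ((c1+s[0]*d1+c2+s[1]*d2)/2).round(3)
print('toolbox',tri((465,294),(474,95)),tri((557,304),(541,131)),'bluebox',tri((277,333),(407,219)),tri((378,326),(467,226)))
print('rocker',plane(m,(311,293),.06))
im=cv2.imread('pics/top0.png');cv2.imwrite('pics/crop.png',cv2.resize(im[190:320,205:345],None,fx=5,fy=4.6,interpolation=2))
E
```

```text
top blue [(209, array([229.8, 284.2]))]
[0.4812 0.119  0.059 ]
top green [(189, array([255. , 287.1]))]
[0.4762 0.0595 0.059 ]
top red [(220, array([280.2, 290.1]))]
[ 4.709e-01 -1.000e-04  5.900e-02]
scene blue [(277, array([298.4, 313.6]))]
[0.4781 0.1229 0.059 ]
scene green [(226, array([317.5, 292.7]))]
[0.4733 0.0626 0.059 ]
scene red [(241, array([335.4, 274.3]))]
[0.467  0.0045 0.059 ]
spacing 0.11960482660989419 yaw -4.971977447252344
toolbox [ 0.418 -0.386  0.292] [ 0.346 -0.65   0.101] bluebox [ 0.36  -0.009  0.266] [ 0.339 -0.241  0.072]
rocker [ 0.46611337 -0.07288051  0.06      ]
```

View pics/crop.png

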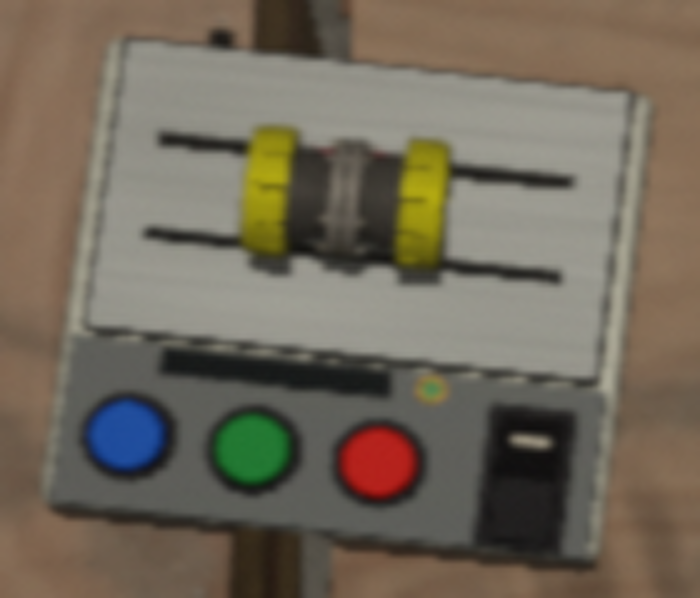

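The crop confirms the order from left to right: blue, green, red, rocker. The white bar is at the rocker's far end (crop 530,440, roughly full-image (311,285.7)). Now I'll check the obstacle heights and work out the transit.

```bash
cat >> h.py <<'E'
from scipy.spatial.transform import Rotation as Ro
def goal(o,tip,yaw=-5.0,ext=.014):
    """rotvec deg and shift in present tool frame to put tip at a world point, tool down at yaw"""
    R0=Ro.from_quat(o['ee_rot']);R1=Ro.from_euler('z',yaw,degrees=True)*Ro.from_euler('x',180,degrees=True)
    p=np.array(tip)+[0,0,ext]
    return np.degrees((R0.inv()*R1).as_rotvec()).round(1),R0.inv().apply(p-o['position']).round(4)
E
python3 - <<'E'
from h import *
from workcell import viewer,status
m=viewer.camera_model('top');ms=viewer.camera_model('scene')
def tri(u,v):
    c1,d1=ray(m,u);c2,d2=ray(ms,v)
    s=np.linalg.lstsq(np.c_[d1,-d2],c2-c1,rcond=None)[0];return ((c1+s[0]*d1+c2+s[1]*d2)/2).round(3)
print('toolbox',tri((465,294),(424,127)),tri((557,304),(474,95)),'bluebox',tri((277,333),(378,295)),tri((378,326),(407,219)))
print('mark',plane(m,(311,285.7),.066))
o=status.get_obs();print(goal(o,(.486,-.07,.2)),goal(o,(.216,-.586,.37)))
E
```

```text
toolbox [ 0.469 -0.407  0.175] [ 0.438 -0.623  0.163] bluebox [0.37  0.004 0.058] [ 0.403 -0.23   0.051]
mark [ 0.48299814 -0.07228736  0.066     ]
(array([-0.1,  0. , 25.2]), array([ 0.4319, -0.391 ,  0.0311])) (array([-0.1,  0. , 25.2]), array([ 0.0002, -0.0003, -0.1394]))
```

Call:
play_rows(plan=[0,0,0,0,0,-0.06,0,0,0,0,0,0,-0.12,0,0,0,0,0.03,-0.03,-0.14,0,0,0,5,0.07,-0.065,-0.14,0,0,0,10,0.11,-0.1,-0.14,0,0,0,15,0.15,-0.135,-0.14,0,0,0,20,0.19,-0.17,-0.14,0,0,0,25.2,0.23,-0.21,-0.14,0,0,0,25.2,0.27,-0.245,-0.14,0,0,0,25.2,0.31,-0.28,-0.14,0,0,0,25.2,0.35,-0.315,-0.14,0,0,0,25.2,0.39,-0.35,-0.12,0,0,0,25.2,0.41,-0.38,-0.08,0,0,0,25.2,0.41,-0.391,-0.04,0,0,0,25.2,0.41,-0.391,0,0,0,0,25.2,0.41,-0.391,0,0,0,0,25.2,0.41,-0.391,0,0])

```text
clock: 2.22
position: [0.4662, -0.0781, 0.2468]
ee_rot: [0.999, -0.044, 0.001, 0.0]
ft_force: [0.4, -0.8, 1.0]
grip_width: 0.004
grasp_force: 0.0
```

Run:
```python
from h import *
from workcell import viewer,status,manip
o=status.get_obs();m=viewer.camera_model('wrist');im=viewer.camera('wrist')
print(o['clock'],o['position'],o['ee_rot'],o['grip_width'],o['ft_force'],manip.tip_extent)
cv2.imwrite('pics/w1.png',im[:,:,::-1])
for c in('blue','green','red'):
    b=blobs(im,c,(0,0,640,480),200)
    for a,u in b[:2]: print(c,a,u,plane(m,u,.061).round(4))
```

```text
2.225 [ 0.46621638 -0.07810912  0.24684114] [ 9.99048531e-01 -4.36061243e-02  7.23101927e-04  1.21814428e-04] 0.0035787989613313624 [ 0.4142844  -0.79671387  0.97528434] 0.014
blue 15706 [393.6 318.2] [ 0.3641 -0.1386  0.061 ]
blue 1377 [102.5 221. ] [0.4829 0.1161 0.061 ]
green 1350 [166.3 220.8] [0.4776 0.0577 0.061 ]
red 1380 [232.1 220.6] [ 0.4725 -0.0006  0.061 ]
red 1083 [607.7  60.3] [ 0.5802 -0.3211  0.061 ]
```

View pics/w1.png

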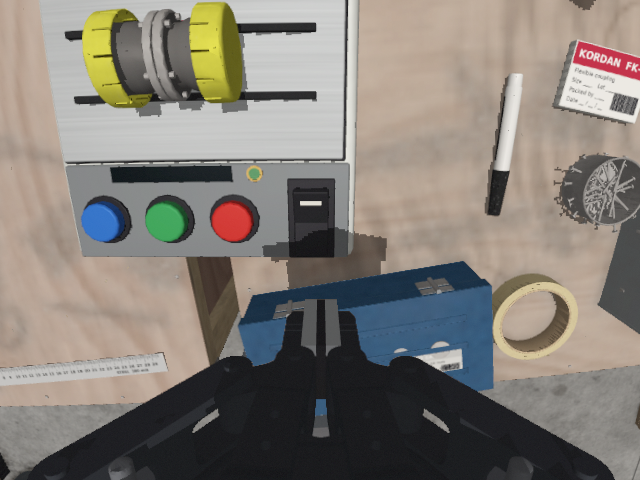

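The wrist view shows the white mark at (311,203), the keys along row 221, and the blue box well in front of the scale. Next I compute the target points.

Run:
```python
from h import *
from workcell import viewer,status
o=status.get_obs();m=viewer.camera_model('wrist')
k=plane(m,(311,203),.066);print('mark',k,'expected from keys',np.array([.4776,.0577])-.130*np.array([.087,.996])+.022*np.array([.996,-.087]))
for n,p in(('mark',(.4855,-.0725,.08)),('green',(.4765,.059,.075)),('blue',(.4815,.1185,.075))): print(n,goal(o,p))
```

```text
mark [ 0.48333414 -0.07097685  0.066     ] expected from keys [ 0.488202 -0.073694]
mark (array([ 0. , -0.1, -0. ]), array([ 0.0181, -0.0074,  0.1532]))
green (array([ 0. , -0.1, -0. ]), array([-0.0024, -0.1376,  0.1581]))
blue (array([ 0. , -0.1, -0. ]), array([-0.0026, -0.1973,  0.1581]))
```

Call:
play_rows(plan=[0,0,0,0.018,-0.007,0.05,0,0,0,0,0.018,-0.007,0.1,0,0,0,0,0.018,-0.007,0.14,0,0,0,0,0.018,-0.007,0.155,0,0,0,0,0.018,-0.007,0.16,0,0,0,0,0.018,-0.007,0.163,0,0,0,0,0.018,-0.007,0.166,0,0,0,0,0.018,-0.007,0.169,0,0,0,0,0.018,-0.007,0.171,0,0,0,0,0.018,-0.007,0.173,0,0,0,0,0.018,-0.007,0.175,0,0,0,0,0.018,-0.007,0.176,0,0,0,0,0.018,-0.007,0.176,0])

```text
clock: 3.9
position: [0.4844, -0.0726, 0.0713]
ee_rot: [0.999, -0.044, 0.0, 0.001]
ft_force: [-10.7, 0.5, 30.7]
grip_width: -0.0
grasp_force: 15.8
```

Call:
play_rows(plan=[0,0,0,0,0,-0.02,0,0,0,0,0,0,-0.06,0,0,0,0,0,-0.04,-0.1,0,0,0,0,-0.02,-0.07,-0.13,0,0,0,0,-0.02,-0.07,-0.13,0,0,0,0,-0.02,-0.07,-0.13,0])

```text
clock: 4.65
position: [0.4698, -0.0018, 0.1985]
ee_rot: [0.999, -0.044, -0.001, 0.0]
ft_force: [-0.1, -0.4, 0.2]
grip_width: -0.0
grasp_force: 0.0
```

Run:
```python
from h import *
from workcell import viewer,status,manip
o=status.get_obs();m=viewer.camera_model('wrist');im=viewer.camera('wrist')
print(o['clock'],o['position'],o['ee_rot'],o['ft_force'])
cv2.imwrite('pics/w2.png',im[:,:,::-1])
for c in('blue','green','red'):
    b=blobs(im,c,(0,100,640,300),200)
    for a,u in b[:1]: print(c,a,u,plane(m,u,.060).round(4))
for n,p in(('green',(.4765,.059,.075)),('blue',(.4815,.1185,.075))): print(n,goal(o,p))
```

```text
4.65 [ 0.46982196 -0.0018033   0.19848888] [ 9.99041540e-01 -4.37664646e-02 -6.33485867e-04  3.10106015e-04] [-0.10777831 -0.37935864  0.15159875]
blue 2180 [519.3 291. ] [ 0.4093 -0.1566  0.06  ]
green 1811 [238.8 232.1] [0.4777 0.0594 0.06  ]
red 1834 [317.5 232. ] [0.4726 0.0008 0.06  ]
green (array([ 0. ,  0.1, -0. ]), array([ 0.0015, -0.0612,  0.1094]))
blue (array([ 0. ,  0.1, -0. ]), array([ 0.0012, -0.1209,  0.1094]))
```

View pics/w2.png

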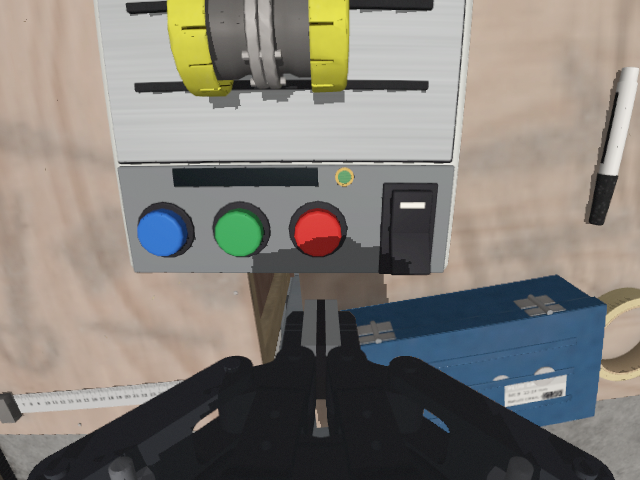

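The wrist view shows the rocker mark at (412,205). The rocker carried 30 N with the tip at 57.3 mm, so it is at its stop. The red key looks untouched. Next is the blue key.

Call:
play_rows(plan=[0,0,0,0.001,-0.06,0,0,0,0,0,0.001,-0.12,0,0,0,0,0,0.001,-0.121,0.04,0,0,0,0,0.001,-0.121,0.08,0,0,0,0,0.001,-0.121,0.11,0,0,0,0,0.001,-0.121,0.12,0,0,0,0,0.001,-0.121,0.123,0,0,0,0,0.001,-0.121,0.126,0,0,0,0,0.001,-0.121,0.129,0,0,0,0,0.001,-0.121,0.131,0,0,0,0,0.001,-0.121,0.132,0,0,0,0,0.001,-0.121,0.132,0])

```text
clock: 6.2
position: [0.4823, 0.1194, 0.0676]
ee_rot: [0.999, -0.044, 0.001, -0.0]
ft_force: [1.6, -0.8, 2.8]
grip_width: -0.005
grasp_force: 1.2
```

Call:
play_rows(plan=[0,0,0,0,0,0.0005,0,0,0,0,0,0,0.001,0,0,0,0,0,0,0.001,0])

```text
clock: 6.58
position: [0.4823, 0.1194, 0.067]
ee_rot: [0.999, -0.044, 0.0, 0.0]
ft_force: [-1.2, -2.3, 9.7]
grip_width: -0.003
grasp_force: 5.0
```

Call:
play_rows(plan=[0,0,0,0,0,0.0005,0,0,0,0,0,0,0.0005,0])

```text
clock: 6.82
position: [0.4824, 0.1194, 0.0669]
ee_rot: [0.999, -0.044, 0.001, 0.0]
ft_force: [-3.2, -3.0, 15.6]
grip_width: 0.003
grasp_force: 7.8
```

Call:
play_rows(plan=[0,0,0,0,0,-0.02,0,0,0,0,0,0,-0.04,0,0,0,0,0,0.03,-0.04,0,0,0,0,0,0.06,-0.04,0,0,0,0,0,0.06,-0.04,0,0,0,0,0,0.06,-0.02,0,0,0,0,0,0.06,-0.012,0,0,0,0,0,0.06,-0.009,0,0,0,0,0,0.06,-0.006,0,0,0,0,0,0.06,-0.003,0,0,0,0,0,0.06,-0.001,0,0,0,0,0,0.06,0,0,0,0,0,0,0.06,0,0])

```text
clock: 8.45
position: [0.477, 0.06, 0.0668]
ee_rot: [0.999, -0.043, 0.0, 0.0]
ft_force: [-6.7, 1.6, 16.1]
grip_width: 0.003
grasp_force: 7.9
```

Same depth and force as the blue key, so green is down. I'll lift off and check.

Call:
play_rows(plan=[0,0,0,0,0,-0.03,0,0,0,0,0,0,-0.08,0,0,0,0,-0.03,0.02,-0.13,0,0,0,0,-0.03,0.02,-0.15,0,0,0,0,-0.03,0.02,-0.15,0,0,0,0,-0.03,0.02,-0.15,0])

```text
clock: 9.2
position: [0.4448, 0.0421, 0.2149]
ee_rot: [0.999, -0.044, -0.0, 0.0]
ft_force: [0.3, -0.8, -0.1]
grip_width: 0.004
grasp_force: 0.0
```

Run:
```python
from h import *
from workcell import viewer,status
o=status.get_obs();im=viewer.camera('wrist');s=viewer.camera('scene')
print(o['clock'],o['position'],o['ft_force'])
s=cv2.resize(s[190:360,200:400],(640,544),interpolation=2)
cv2.imwrite('pics/w3.png',im[:,:,::-1]);cv2.imwrite('pics/s3.png',s[:,:,::-1])
```

```text
9.2 [0.44479    0.04214996 0.21486735] [ 0.26571465 -0.76794796 -0.08180737]
```

View pics/w3.png

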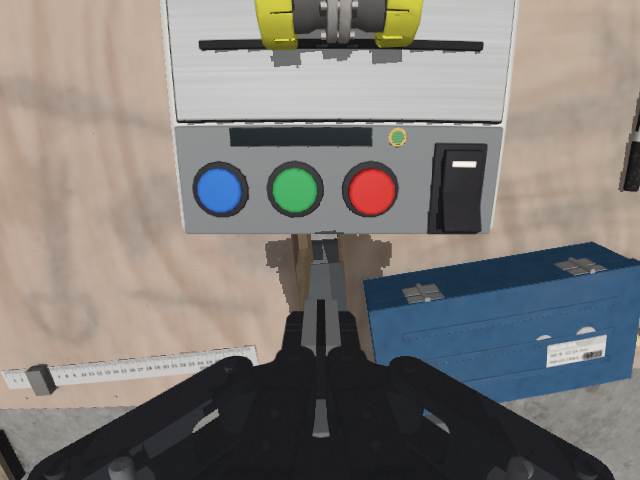

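View pics/s3.png

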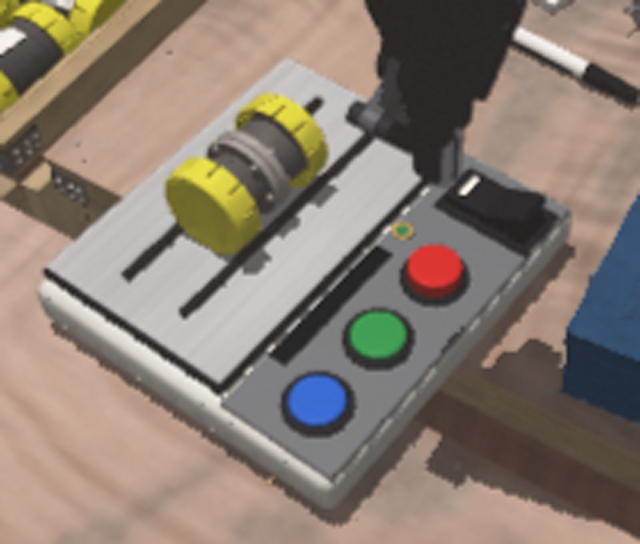

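The wrist and scene views show the blue key (scene crop 318,400) and green key (378,335) low in their bezels. Red (435,268) still stands up. The rocker's marked half is level with its near end raised, and the coupling is undisturbed.

```bash
python3 -c "
from workcell import manip
print(manip.hand_in())"
```

```text
the job is handed in; nothing more can be done
None
```

I switched the scale on, then pressed the blue and green keys fully down in that order; the last pictures show red still up and the coupling in place, and the job is handed in at about 9 s (no verdict was returned).

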